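# Shim the gap under the stand's foot and hold the stack home

## Task

The foot of the white stand hangs above its riser bar: lay dark shim plates flat on that bar, one on another, each pushed endwise under the foot until it meets the stop, until the gap is closed and the stack itself carries the foot, lifted a little off its own stop. Finish while still holding the top plate in the gripper, fully home in the stack, and do not let go of it. Plates not needed stay on the bench; leave the other things there alone.

Things in the scene. Friction and masses are not known exactly. Their poses are not given: they have to be found in the camera images.
- stand: white stand fixed to the bench: base plate 190 x 200 mm, 12 mm thick, with a rear post 44 mm wide and a head that overhangs a steel foot at 117 to 162 mm above the bench. Origin at bench level below the stop face; x axis points level from the open front (nearest the robot) to the post, z up. The head's front face is at x = -42 mm, all that is farther to the front than x = -54 mm is open from above
- stop (a point): point on the base plate's top (12 mm above the bench) at the foot of the upright stop face in front of the post, on the centre line. Axes as the stand's: a plate pushed along +x under the foot is fully home when its end meets the stop face, its middle then being at x = -60 mm from here
- foot (a joint): how far the 0.6 kg steel foot has been lifted off its own stop, in m: 0 hanging (gap open) to 0.010 at most. It slides up and down freely and falls by its own weight
- foot_pad (a point): middle of the foot's flat underside (34 mm long, 30 mm wide), 62 mm above the bench when it hangs. The flat reaches from x = -38 to -4 mm from the stop face; in front of it a ramp rises 10 mm as far as x = -54 mm, so that a plate pushed in along +x lifts the foot; that takes about 5 to 15 N
- riser_tall: bright steel bar, 110 mm long, 20 mm wide, 38 mm high, fixed on the base plate (its top 50 mm above the bench). Origin at the centre of its underside, x axis along it and parallel to the stand's x. One of the two bars stands below the foot, its middle 56 mm in front of the stop face on the centre line (gap to the hanging foot 12 mm if the tall one, 20 mm if the short one); the other is parked 105 mm to the side and is not used
- riser_short: as riser_tall but 30 mm high (its top 42 mm above the bench)
- shim1: one of four identical dark anodised aluminium shim plates, 120 x 28 x 8 mm, 70 g, lying flat on the bench; either end may go in first. Origin at the centre of its underside, x axis along its 120 mm, z up
- shim2: one of four identical dark anodised aluminium shim plates, 120 x 28 x 8 mm, 70 g, lying flat on the bench; either end may go in first. Origin at the centre of its underside, x axis along its 120 mm, z up
- shim3: one of four identical dark anodised aluminium shim plates, 120 x 28 x 8 mm, 70 g, lying flat on the bench; either end may go in first. Origin at the centre of its underside, x axis along its 120 mm, z up
- shim4: one of four identical dark anodised aluminium shim plates, 120 x 28 x 8 mm, 70 g, lying flat on the bench; either end may go in first. Origin at the centre of its underside, x axis along its 120 mm, z up
- dish: bystander: shallow clear round dish, 90 mm across, 14 mm high; origin at the centre of its underside
- reagent: bystander: amber glass bottle, 50 mm across, 110 mm tall; origin at the centre of its underside
- marker: bystander: marker pen lying down, 110 mm long, 13 mm thick; origin under its middle, x axis along it
- tweezers: bystander: steel tweezers lying flat, 110 mm long, 3 mm thick; origin at their middle, x axis along them
- slide_tray: bystander: small grey open tray, 90 x 60 mm, 30 mm high; origin at the centre of its underside
- beaker: bystander: glass beaker, 60 mm across, 70 mm tall; origin at the centre of its underside
- tube_jar: bystander: small clear jar with a white cap, 44 mm across, 50 mm tall; origin at the centre of its underside
There are look-alikes about, which are no part of the job. Leave any orange or pink look-alike of the shim2 alone.

How it is judged:
By the outcome, as a careful person would: the job done as asked, in the order asked, and still so for the second after the job is handed in, while the arm keeps its last pose, push and grip.
It also fails if it takes over 72 s, if anything falls off the work surface, if the arm or the gripper's body presses on something with over 40 N, if the wrist force passes 120 N, or if a joint passes its speed limit or range.

## Robot

A 7-joint arm with a two-finger parallel gripper is mounted at the origin on the work surface. World frame = base frame: x ahead of the robot, y to its left, z up, the work surface at z = 0. Lengths are in m, angles in rad, forces in N, time in s.
With the tool pointing down it reaches from about 0.425 to 0.95 m from the base axis. Payload 4.7 kg.
Tool frame: the origin (TCP) lies at the very end of the fingers, on their centre line; the grasp point (between the pads) lies 19 mm behind it (arm.grasp_offset is the z of the grasp point in the tool frame, in m); z points along the fingers, y is the direction in which the jaws open and shut (so a half turn about z gives the same grasp; the last joint's range is limited). The gripper opens to 85 mm and grips with 20 to 120 N. Pads are 22 mm wide; open, the fingers measure 114 mm over their backs; the gripper's body (76 mm by 85 mm) begins 54 mm behind the grasp point. The pads swing forward as they close: fully open they stand 13 mm farther back than shut.
Start: joints at [1.276, 0.469, -0.049, 1.532, 0.024, 1.141, -0.082], TCP at [0.177, -0.651, 0.231] pointing down, gripper open.
Joint ranges: [-2.59, 2.59], [-0.33, 1.99], [-1.39, 1.29], [0.1, 2.45], [-1.04, 4.18], [0.21, 1.99], [-2.66, 2.66]. Speed limits (rad/s): [2.57, 2.57, 3.14, 3.14, 3.14, 3.14, 3.14].

## Interface

Orientations are given as a rotation vector (axis times angle).
In Python, from bench import arm gives the robot as it stands.
- The arm moves only by the tool move_arm, never from a script. Its argument "plan" is a list of rows, each a list of 4 numbers: the shift along the tool's x, y, z in cm, then the turn about the tool's z in degrees. In form: [[dx, dy, dz, yaw], ...]. A call has 1 to 20 rows; each row is the pose to reach, as a shift and turn from the pose measured when the call began, along the tool's axes at that moment; what a row does not reach only later rows make up. A row lasts 1/12 s, in which the tool goes at most 41.7 mm and 7.16 degrees, less where a joint would pass 70% of its speed; a pose out of reach is approached as far as the arm can. A call with a gripper value outside its range is refused whole. "gripper" is the closure, from 0 (fully open) to 1 (shut), set as the call begins (left out, the last holds). The fingers move at their own pace and stop on an object; "squeeze" is the grip in N (left out, the last holds). Time passes only in rows, so rows that repeat a pose let the fingers close. It gives the time, the measured TCP pose, the force and the opening at its end, in the units of the state.
- arm.observe(): the state, without advancing time (a new reading comes with each control period).
- arm.read_camera(name): name is "side" or "top" or "wrist"; returns a dict with "img" (384x512x3 uint8, red, green, blue), "depth" (384x512 float32, m along the optical axis (not along the pixel's ray), 0 where there is no reading), "fx", "fy", "cx", "cy" (pixels), "rvec" (rotation vector, rad) and "tvec" (3), from world to camera coordinates, as OpenCV has them; the wrist camera has in their place "tool_from_camera" (4x4, takes a point from camera to tool coordinates, whose origin is the TCP and whose axes are the flange's). Camera axes: x right, y down, z forward; pixel columns grow to the right and rows downward; lengths in m; the calibration is good to about 2 mm. A picture is of the moment at which its call begins: read the wrist's pose just before it.
- arm.sign_off(): hands the job in, once; it reports no verdict.
The state is a dict: "time": time; "q": joint angles; "dq": joint speeds; "tau": joint torques, N m; "position": TCP position; "orientation": TCP orientation; "contact_force": force on the tool from outside, world axes, zero at the start; "torque": the same for the moment, N m; "width": finger opening in m.
Only numpy, scipy, OpenCV 4.12 (cv2) and the standard library are available. Lean on these libraries where they do the work, as an engineer would, in place of code of your own. Each camera call takes 0.05 s, during which the arm holds its last target. There are 200 camera calls.

## Working session

There is one attempt and no reset: what is moved stays moved. The work goes in short steps, Python scripts to look and compute and a tool call to move; the robot and the scene stay as the last step left them, time stands still between calls to the robot, and variables do not carry over. Pictures are saved under pics/ and viewed, about 8 in all and at most 12, crops included, and the job is handed in when it is done.

Besides the shell and the picture viewer there is one more tool, called in YAML: its name, and indented under it one key for each argument. move_arm: Moves the arm, as the interface text tells. Its arguments: {"type":"object","properties":{"plan":{"type":"array"},"gripper":{"type":"number"},"squeeze":{"type":"number"}},"required":["plan"]}

```bash
mkdir -p pics; cat > h.py <<'E'
import numpy as np, cv2
from bench import arm
from scipy.spatial.transform import Rotation as R
def cam(name):
    s=arm.observe(); c=arm.read_camera(name)
    if name=='wrist':
        T=np.eye(4);T[:3,:3]=R.from_rotvec(s['orientation']).as_matrix();T[:3,3]=s['position']
        c['T']=T@np.array(c['tool_from_camera'])
    else:
        T=np.eye(4);T[:3,:3]=R.from_rotvec(np.ravel(c['rvec'])).as_matrix();T[:3,3]=np.ravel(c['tvec'])
        c['T']=np.linalg.inv(T)
    return c
def pts(c):
    d=c['depth'];v,u=np.mgrid[:384,:512]
    P=np.stack([(u-c['cx'])/c['fx']*d,(v-c['cy'])/c['fy']*d,d],-1)
    return P@c['T'][:3,:3].T+c['T'][:3,3]
def save(c,n,crop=None,k=1.5):
    im=c['img']
    if crop: im=im[crop[1]:crop[3],crop[0]:crop[2]]
    cv2.imwrite('pics/'+n,cv2.resize(im[:,:,::-1],None,fx=k,fy=k,interpolation=cv2.INTER_CUBIC))
def st():
    s=arm.observe();print({k:np.round(s[k],4).tolist() for k in('time','position','orientation','contact_force','width','q')})
E
python3 - <<'E'
from h import *
st(); print(arm.grasp_offset)
for n in('top','side'):
    c=cam(n);save(c,n+'0.png');np.savez(n+'0.npz',P=pts(c),img=c['img'])
    print(n,c['T'].round(3).tolist(),c['fx'])
E
```

```text
{'time': 0.0, 'position': [0.1771, -0.6507, 0.2302], 'orientation': [-3.1119, -0.416, 0.0005], 'contact_force': [0.3581, -0.7076, -0.5792], 'width': 0.0856, 'q': [1.2761, 0.4695, -0.0486, 1.5337, 0.0241, 1.141, -0.0823]}
-0.0187
top [[-0.011, -0.995, 0.097, 0.44], [-1.0, 0.009, -0.018, -0.03], [0.017, -0.097, -0.995, 1.18], [0.0, 0.0, 0.0, 1.0]] 360.90109199908767
side [[0.916, -0.304, 0.263, 0.167], [-0.401, -0.672, 0.622, -0.964], [-0.012, -0.675, -0.738, 1.162], [0.0, 0.0, 0.0, 1.0]] 436.86885532386526
```

View pics/top0.png

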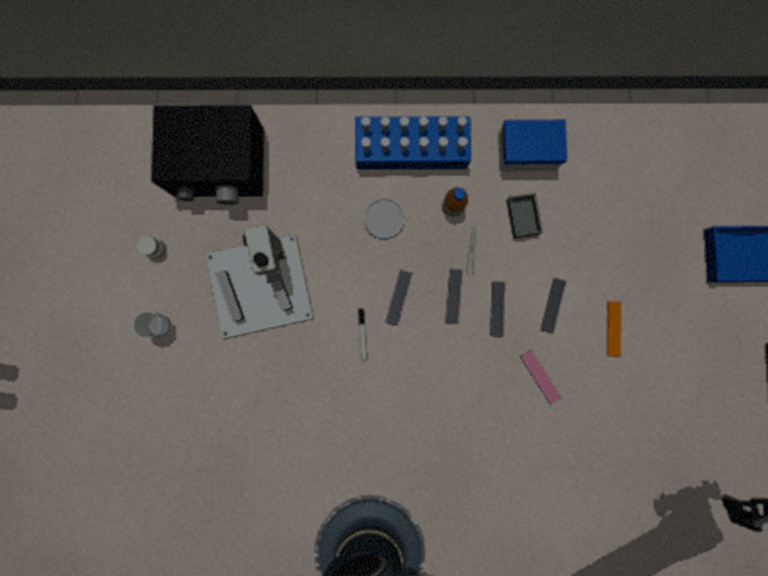

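View pics/side0.png

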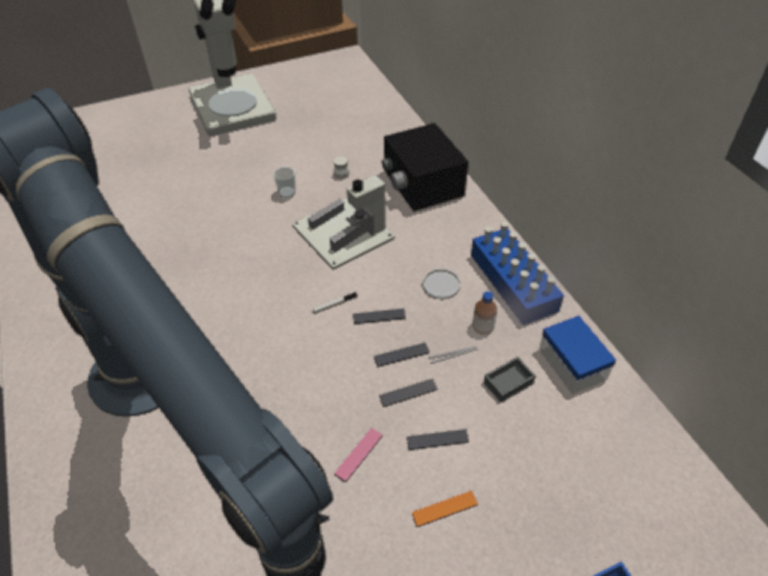

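Top picture (1.5x): the dark plates are at (399,297), (454,296), (497,308) and (553,305). The look-alikes are pink at (540,377) and orange at (614,328). The stand is at (260,285), with one bar under its foot (about (283,290)) and one parked at (229,296). I'll measure these now.

```bash
python3 - <<'E'
from h import *
D=np.load('top0.npz');P=D['P'];im=D['img'].astype(int)
# dark plates
m=((im.sum(2)<300)&(P[...,2]<.03)&(P[...,2]>-.01)).astype(np.uint8)
m[:170]=0;m[230:]=0;m[:,:250]=0;m[:,385:]=0
n,l,s,c=cv2.connectedComponentsWithStats(m)
for i in range(1,n):
    if s[i,4]<150: continue
    vv,uu=np.where(l==i);r=cv2.minAreaRect(np.c_[uu,vv].astype(np.float32))
    Q=P[l==i]; r2=cv2.minAreaRect((Q[:,:2]*1000).astype(np.float32))
    print(s[i],np.median(Q[:,2]).round(4),'world mm',np.round(r2[0],1),np.round(r2[1],1),round(r2[2],1), 'px',np.round(r[0],1))
# stand
for nm in('top','side'):
    D=np.load(nm+'0.npz');P=D['P'];S=(P[...,0]>.35)&(P[...,0]<.65)&(P[...,1]>.1)&(P[...,1]<.4)
    for lo,hi in((.006,.018),(.035,.046),(.046,.056),(.15,.175)):
        k=S&(P[...,2]>lo)&(P[...,2]<hi)
        k=cv2.morphologyEx(k.astype(np.uint8),cv2.MORPH_OPEN,np.ones((2,2)))
        n,l,s,c=cv2.connectedComponentsWithStats(k)
        for i in range(1,n):
            if s[i,4]<25: continue
            Q=P[l==i];r2=cv2.minAreaRect((Q[:,:2]*1000).astype(np.float32))
            print(nm,lo,s[i],np.median(Q[:,2]).round(4),np.round(r2[0],1),np.round(r2[1],1),round(r2[2],1))
E
```

```text
[256 179  20  38 364] 0.0075 world mm [534.1 -69.3] [ 32.2 124.6] 73.8 px [265.4 198.2]
[296 178  13  39 372] 0.0077 world mm [ 536.2 -190. ] [ 33.  125.9] 83.8 px [302.1 197.2]
[360 185  18  38 369] 0.0081 world mm [ 514.2 -407.5] [ 34.7 125.6] 74.2 px [368.3 203.4]
[326 187  12  39 381] 0.0079 world mm [ 506.7 -285. ] [ 35.1 125.1] 86.4 px [331.3 205.9]
top 0.006 [ 138  165   71   61 2512] 0.012 [545.1 157.8] [381.7 199. ] 88.3
top 0.035 [145 181  16  34 226] 0.0412 [476.2 157.4] [371.2  89. ] 65.6
top 0.046 [182 188  12  20 123] 0.0493 [483.1  92.3] [254.4  51.2] 59.2
top 0.15 [164 155  21  28 355] 0.1614 [612.1 198.5] [76.2 43.5] 12.3
side 0.006 [196 134  63  46 963] 0.0119 [ 427.1 -323.1] [1364.3  228.2] 77.4
side 0.035 [207 134  23  16 118] 0.0388 [ 338.2 -314.1] [1341.4   87.8] 71.5
side 0.035 [229 153  12   9  31] 0.0339 [ 359.6 -379.1] [1230.9   42.4] 69.8
side 0.046 [222 152  17  10  66] 0.0485 [546.3 177.8] [79.6 18.1] 20.6
side 0.15 [232 119  23  16 194] 0.1603 [ 377.6 -360.1] [1276.7   79.6] 67.2
```

```bash
python3 - <<'E'
from h import *
D=np.load('top0.npz');P=D['P'];im=D['img'].astype(int)
S=(P[...,0]>.35)&(P[...,0]<.72)&(P[...,1]>.08)&(P[...,1]<.42)
for lo,hi in((.006,.018),(.035,.046),(.0465,.056),(.15,.175)):
    k=S&(P[...,2]>lo)&(P[...,2]<hi);n,l,s,c=cv2.connectedComponentsWithStats(k.astype(np.uint8))
    for i in range(1,n):
        if s[i,4]<25: continue
        Q=P[l==i];r2=cv2.minAreaRect((Q[:,:2]*1000).astype(np.float32))
        print(lo,s[i],np.median(Q[:,2]).round(4),np.round(r2[0],1),np.round(r2[1],1),round(r2[2],1),cv2.fitLine((Q[:,:2]*1000).astype(np.float32),cv2.DIST_L2,0,.01,.01).ravel().round(3))
c=cam('wrist');print(np.round(c['tool_from_camera'],3).tolist(),c['fx'])
k=cam('top');save(k,'c.png',(90,140,390,260),2.6)
E
```

```text
0.006 [ 137  154   71   72 2604] 0.012 [565.5 237. ] [196.1 203.3] 12.3 [1.36000e-01 9.91000e-01 5.53390e+02 2.33996e+02]
0.035 [143 180  18  34 232] 0.0414 [539.3 290.8] [110.  21.] 21.2 [9.36000e-01 3.53000e-01 5.39439e+02 2.90627e+02]
0.0465 [180 187  13  20 122] 0.0498 [539. 180.] [62.2 20.9] 20.4 [9.32000e-01 3.62000e-01 5.38181e+02 1.79899e+02]
0.15 [161 150  23  32 419] 0.1615 [616.9 204.2] [88.  51.9] 12.2 [9.62000e-01 2.72000e-01 6.20444e+02 1.99361e+02]
[[0.001, -0.964, -0.264, 0.066], [1.0, 0.001, 0.001, -0.001], [-0.001, -0.264, 0.964, -0.141], [0.0, 0.0, 0.0, 1.0]] 331.19992611778457
```

View pics/c.png

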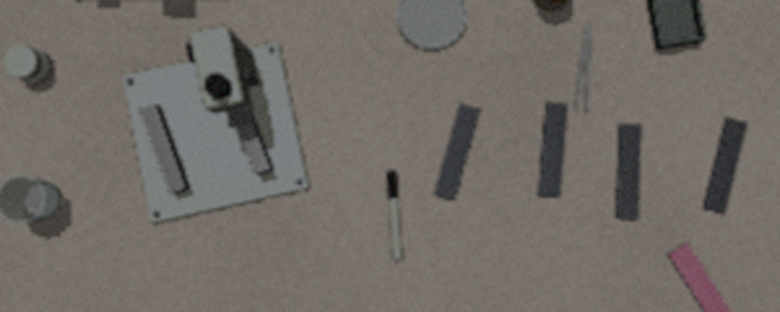

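The four dark plates are confirmed. The bar under the foot has its top at 0.050, so it is the tall one and needs two plates. The bars seem to lie about 20° in world while the base plate lies about 12°, so I'll check that from close by. First I'll go above the nearest plate, with the camera side toward the robot.

```bash
cat >> h.py <<'E'
def goal(x,y,z,yaw):
    "row for world TCP goal, tool down, tool-x heading yaw deg"
    s=arm.observe();M=R.from_rotvec(s['orientation']).as_matrix()
    d=M.T@(np.array([x,y,z])-s['position'])*100
    y0=np.degrees(np.arctan2(M[1,0],M[0,0]));t=-((yaw-y0+180)%360-180)
    print('row',d.round(2).tolist(),round(t,1),'n>=',max(np.linalg.norm(d)/4.17,abs(t)/7.16).round(1),'yaw0',y0.round(2),'tilt',M[:,2].round(4))
E
python3 -c "
from h import *
goal(.40,-.30,.23,105);goal(.49,-.08,.2,196)"
```

```text
row [30.71, -28.01, 0.1] -89.8 n>= 12.5 yaw0 15.23 tilt [-3.0e-04  1.1e-03 -1.0e+00]
row [45.17, -46.87, 3.12] 179.2 n>= 25.0 yaw0 15.23 tilt [-3.0e-04  1.1e-03 -1.0e+00]
```

move_arm:
  plan:
    - [30.7, -28, 0, -90]
    - [30.7, -28, 0, -90]
    - [30.7, -28, 0, -90]
    - [30.7, -28, 0, -90]
    - [30.7, -28, 0, -90]
    - [30.7, -28, 0, -90]
    - [30.7, -28, 0, -90]
    - [30.7, -28, 0, -90]
    - [30.7, -28, 0, -90]
    - [30.7, -28, 0, -90]
    - [30.7, -28, 0, -90]
    - [30.7, -28, 0, -90]
    - [30.7, -28, 0, -90]
    - [30.7, -28, 0, -90]
  gripper: 0.4

```text
time: 1.37
position: [0.3999, -0.2999, 0.2309]
orientation: [-1.905, -2.497, -0.001]
contact_force: [-1.1, 0.9, 0.1]
width: 0.0513
```

```bash
python3 -c "
from h import *
st();goal(.49,-.08,.2,196)"
```

```text
{'time': 1.3667, 'position': [0.3999, -0.2999, 0.2309], 'orientation': [-1.9047, -2.4969, -0.0011], 'contact_force': [-1.0919, 0.8622, 0.0569], 'width': 0.0513, 'q': [1.0016, 0.2239, -0.5124, 1.9171, 0.1261, 1.033, 0.7024]}
row [18.82, 14.5, 3.11] -90.7 n>= 12.7 yaw0 105.32 tilt [-4.0e-04  1.2e-03 -1.0e+00]
```

move_arm:
  plan:
    - [18.8, 14.5, 3.1, -90.7]
    - [18.8, 14.5, 3.1, -90.7]
    - [18.8, 14.5, 3.1, -90.7]
    - [18.8, 14.5, 3.1, -90.7]
    - [18.8, 14.5, 3.1, -90.7]
    - [18.8, 14.5, 3.1, -90.7]
    - [18.8, 14.5, 3.1, -90.7]
    - [18.8, 14.5, 3.1, -90.7]
    - [18.8, 14.5, 3.1, -90.7]
    - [18.8, 14.5, 3.1, -90.7]
    - [18.8, 14.5, 3.1, -90.7]
    - [18.8, 14.5, 3.1, -90.7]
    - [18.8, 14.5, 3.1, -90.7]
    - [18.8, 14.5, 3.1, -90.7]

```text
time: 2.53
position: [0.4899, -0.0805, 0.1999]
orientation: [0.436, -3.111, -0.003]
contact_force: [-0.5, -0.8, 0.5]
width: 0.0511
```

```bash
cat >> h.py <<'E'
def plates(c,mn=800):
    P=pts(c);im=c['img'].astype(int)
    m=((im.sum(2)<330)&(im.max(2)-im.min(2)<40)&(P[...,2]<.014)&(P[...,2]>.004)&(c['depth']>0)).astype(np.uint8)
    n,l,s,_=cv2.connectedComponentsWithStats(m)
    for i in range(1,n):
        if s[i,4]<mn: continue
        Q=P[l==i];r=cv2.minAreaRect((Q[:,:2]*1000).astype(np.float32))
        f=cv2.fitLine((Q[:,:2]*1000).astype(np.float32),cv2.DIST_L2,0,.01,.01).ravel()
        print(s[i],'z',np.median(Q[:,2]).round(4),'c',np.round(r[0],1),np.round(r[1],1),'line yaw',np.degrees(np.arctan2(f[1],f[0])).round(1),f[2:].round(1))
E
python3 -c "
from h import *
st();c=cam('wrist');save(c,'w1.png');plates(c);goal(.42,.14,.23,200)"
```

```text
{'time': 2.5333, 'position': [0.4899, -0.0805, 0.1999], 'orientation': [0.4359, -3.1105, -0.0029], 'contact_force': [-0.5115, -0.769, 0.5349], 'width': 0.0511, 'q': [0.8443, 0.3465, -0.9305, 1.9455, 0.3255, 1.0091, 1.6145]}
[  35   59   52  124 3547] z 0.0068 c [ 505.5 -281.9] [ 29.9 120. ] line yaw -3.5 [ 502.6 -281. ]
[ 120  116   59  114 3064] z 0.0067 c [ 533.7 -187. ] [ 28.6 120. ] line yaw -5.8 [ 530.8 -186.3]
[ 220  150   82  104 2800] z 0.0065 c [531.8 -66.5] [ 28.1 119.8] line yaw -16.4 [529.3 -66.2]
row [0.73, 23.13, -2.96] -4.2 n>= 5.6 yaw0 -164.21 tilt [-8.0e-04  1.6e-03 -1.0e+00]
```

View pics/w1.png

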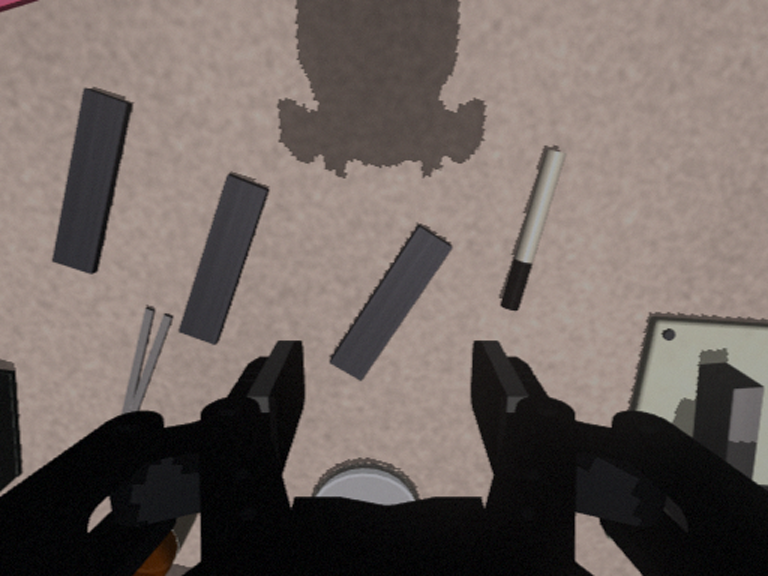

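The plate is clear in the picture at about (390,300), with heading -16.4°. I'll look at the stand from above with the empty hand first.

```bash
python3 -c "
from h import *
goal(.60,.2,.28,200)"
```

```text
row [-18.22, 24.02, -7.97] -4.2 n>= 7.5 yaw0 -164.21 tilt [-8.0e-04  1.6e-03 -1.0e+00]
```

move_arm:
  plan:
    - [-18.2, 24, -8, -4.2]
    - [-18.2, 24, -8, -4.2]
    - [-18.2, 24, -8, -4.2]
    - [-18.2, 24, -8, -4.2]
    - [-18.2, 24, -8, -4.2]
    - [-18.2, 24, -8, -4.2]
    - [-18.2, 24, -8, -4.2]
    - [-18.2, 24, -8, -4.2]
    - [-18.2, 24, -8, -4.2]
    - [-18.2, 24, -8, -4.2]

```text
time: 3.42
position: [0.5996, 0.2012, 0.2802]
orientation: [0.545, -3.093, -0.003]
contact_force: [-0.2, -1.0, -0.1]
width: 0.0513
```

```bash
python3 -c "
from h import *
st();c=cam('wrist');save(c,'w2.png');np.savez('w2.npz',P=pts(c),img=c['img'])
P=pts(c);S=(P[...,0]>.35)&(P[...,0]<.72)&(P[...,1]>.08)&(P[...,1]<.42)
for lo,hi in((.006,.016),(.036,.0445),(.0455,.056),(.15,.175)):
    k=S&(P[...,2]>lo)&(P[...,2]<hi);n,l,s,_=cv2.connectedComponentsWithStats(k.astype(np.uint8))
    for i in range(1,n):
        if s[i,4]<300: continue
        Q=P[l==i];r2=cv2.minAreaRect((Q[:,:2]*1000).astype(np.float32));f=cv2.fitLine((Q[:,:2]*1000).astype(np.float32),cv2.DIST_L2,0,.01,.01).ravel()
        print(lo,s[i],np.median(Q[:,2]).round(4),np.round(r2[0],1),np.round(r2[1],1),round(r2[2],1),np.degrees(np.arctan2(f[1],f[0])).round(1),cv2.boxPoints(r2).round(0).tolist())
"
```

```text
{'time': 3.4167, 'position': [0.5996, 0.2012, 0.2802], 'orientation': [0.545, -3.0931, -0.003], 'contact_force': [-0.1917, -1.0152, -0.1378], 'width': 0.0513, 'q': [0.2377, 0.5164, -0.9236, 1.5425, 0.4197, 1.294, 1.1808]}
0.006 [  208    37   184   176 18260] 0.0106 [559.7 235.7] [190.4 200.1] 12.1 70.3 [[446.0, 313.0], [488.0, 118.0], [674.0, 158.0], [632.0, 354.0]]
0.036 [ 339   81   24   97 1758] 0.0404 [536.2 291.9] [108.9  20.8] 20.7 20.8 [[482.0, 282.0], [489.0, 263.0], [591.0, 301.0], [584.0, 321.0]]
0.0455 [ 251   66   19   58 1026] 0.0486 [535.  180.6] [59.9 19.9] 20.6 21.6 [[503.0, 179.0], [510.0, 161.0], [567.0, 182.0], [560.0, 200.0]]
0.15 [ 221  142   64  106 4349] 0.1604 [614.4 203. ] [87.1 47. ] 12.3 12.6 [[567.0, 217.0], [577.0, 171.0], [662.0, 189.0], [652.0, 235.0]]
```

View pics/w2.png

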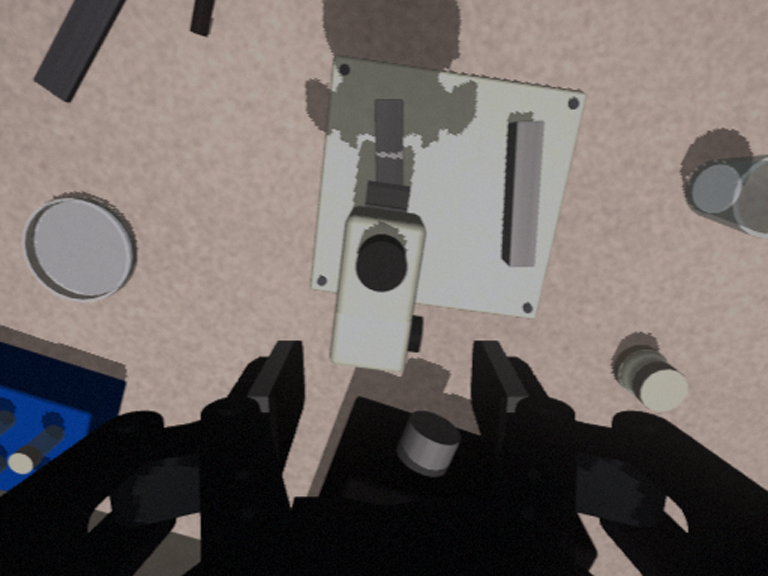

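The base, the head and the offset between the bars all give a stand heading of about 12°. The bars themselves lie at about 20.7°. I'll check the foot's own heading from the saved depth.

```bash
python3 -c "
from h import *
D=np.load('w2.npz');P=D['P']*1000;im=D['img'].astype(int)
a=np.radians(12.2);o=np.array([613,202]);d=P[...,:2]-o
X=d@[np.cos(a),np.sin(a)];Y=d@[-np.sin(a),np.cos(a)]
k=(abs(Y)<30)&(X>-75)&(X<-36)&(P[...,2]>55)&(P[...,2]<150)
print(k.sum());
# foot top flat & ramp nose: histogram of z vs X
for x in range(-72,-36,3):
    m=k&(X>=x)&(X<x+3)
    if m.sum()>3: print(x,m.sum(),'z',np.percentile(P[...,2][m],[5,50,95]).round(1),'Y',np.percentile(Y[m],[2,98]).round(1))
# front edge of foot: for each Y bin min X
for y in range(-20,20,4):
    m=k&(Y>=y)&(Y<y+4)
    if m.sum()>3: print('Y',y,'minX',np.percentile(X[m],3).round(1))
c=dict(img=D['img']);save(c,'foot.png',(215,55,300,160),6)
"
```

```text
716
-54 94 z [70.6 72.9 75.6] Y [-15.   14.1]
-51 79 z [73.5 74.8 76.6] Y [-14.7  13.3]
-48 82 z [71.2 73.  74.6] Y [-15.4  13.9]
-45 83 z [ 69.4  71.1 134.2] Y [-15.2  13.4]
-42 278 z [ 68.3 131.  148.2] Y [-20.1  18.1]
-39 100 z [67.2 73.5 75.7] Y [-15.6  13.3]
Y -20 minX -42.0
Y -16 minX -53.1
Y -12 minX -53.6
Y -8 minX -53.1
Y -4 minX -53.6
Y 0 minX -53.2
Y 4 minX -53.3
Y 8 minX -53.3
Y 12 minX -53.0
Y 16 minX -41.8
```

View pics/foot.png

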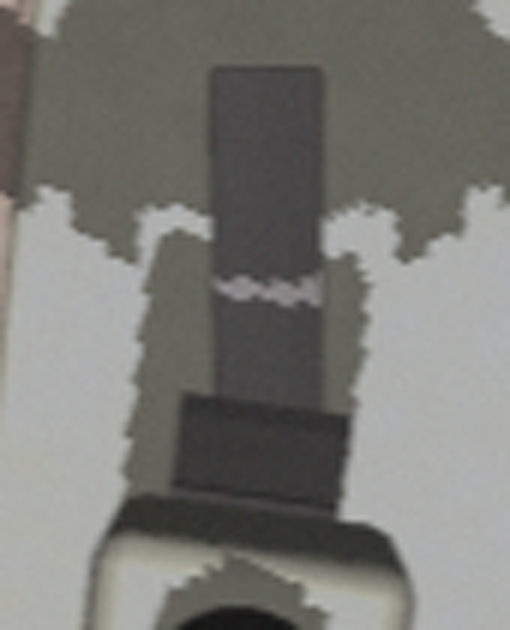

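The foot is aligned with the stand at 12.2°, so the plates go in at 12.2° along the stand's axis. The bar under the foot is skewed by about 8°, so at the grasp position it sticks out about 3 mm beyond one side of the plate. The fingertips therefore have to stay above each plate's underside. Next I go to plate 1 and grip it 44 mm behind its middle.

```bash
python3 -c "
from h import *
goal(.4896,-.0541,.05,163.6)"
```

```text
row [18.93, -20.11, 22.98] 36.3 n>= 8.6 yaw0 -160.11 tilt [-1.7e-03  3.0e-04 -1.0e+00]
```

move_arm:
  plan:
    - [9, -10, 4, 18]
    - [9, -10, 4, 18]
    - [9, -10, 4, 18]
    - [9, -10, 4, 18]
    - [18.9, -20.1, 18, 36.3]
    - [18.9, -20.1, 18, 36.3]
    - [18.9, -20.1, 18, 36.3]
    - [18.9, -20.1, 18, 36.3]
    - [18.9, -20.1, 23, 36.3]
    - [18.9, -20.1, 23, 36.3]
    - [18.9, -20.1, 23, 36.3]
  gripper: 0.55

```text
time: 4.38
position: [0.4828, -0.0589, 0.0444]
orientation: [-0.459, -3.092, 0.006]
contact_force: [-1.4, -0.6, -0.8]
width: 0.0383
```

```bash
python3 -c "
from h import *
st();goal(.4896,-.0541,.0,163.6);c=cam('wrist');save(c,'w3.png',None,1.3);plates(c)
P=pts(c);np.save('w3.npy',P);print(P[235:330:10,190].round(4).tolist())"
```

```text
{'time': 4.3833, 'position': [0.4828, -0.0589, 0.0444], 'orientation': [-0.4592, -3.0924, 0.0055], 'contact_force': [-1.3781, -0.6411, -0.8105], 'width': 0.0383, 'q': [0.5521, 0.5214, -0.6515, 2.0973, 0.493, 0.6938, 0.8471]}
row [-0.58, 0.68, 4.43] -0.5 n>= 1.1 yaw0 163.11 tilt [-0.0157 -0.0012 -0.9999]
[ 328   34   80  195 1834] z 0.0097 c [454.7  12.3] [110.6  13.1] line yaw 7.6 [478.2  11.7]
[ 246  199   49  138 6225] z 0.0066 c [518.2 -62.2] [27.9 91.4] line yaw -16.8 [514.5 -61.2]
[  39  254   55   50 1591] z 0.0068 c [ 487.7 -182. ] [29.3 27.4] line yaw -70.5 [ 484.8 -181.9]
[[0.484, -0.1028, -0.0006], [0.4674, -0.0834, 0.0607], [0.4649, -0.0788, 0.0774], [0.4643, -0.0765, 0.0873], [0.4648, -0.0753, 0.0934], [0.4657, -0.0746, 0.0981], [0.4615, -0.0701, 0.1116], [0.4616, -0.0691, 0.1162], [0.4619, -0.0684, 0.12], [0.4627, -0.0681, 0.1226]]
```

View pics/w3.png

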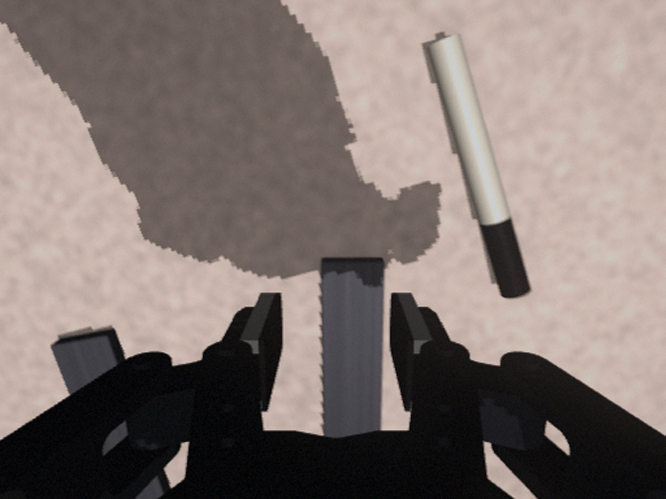

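The fingers straddle the plate's near end (px 350,260). The arm was still settling, with a slight tilt, so I'll let it reach its target before the next call.

```bash
python3 -c "
from h import *
for i in range(3): arm.read_camera('wrist')
st();goal(.4897,-.0540,.012,163.5)"
```

```text
{'time': 4.5833, 'position': [0.4917, -0.0534, 0.0519], 'orientation': [0.4488, 3.1072, 0.0011], 'contact_force': [0.2895, -0.089, -0.0126], 'width': 0.0381, 'q': [0.5494, 0.5135, -0.6617, 2.0866, 0.4904, 0.6948, 0.8487]}
row [0.18, -0.12, 3.99] 0.1 n>= 1.0 yaw0 163.56 tilt [ 2.3e-03  4.0e-04 -1.0e+00]
```

move_arm:
  plan:
    - [0.2, -0.1, 2, 0]
    - [0.2, -0.1, 4, 0]
    - [0.2, -0.1, 4, 0]
    - [0.2, -0.1, 4.3, 0]
    - [0.2, -0.1, 4.6, 0]
    - [0.2, -0.1, 4.8, 0]
    - [0.2, -0.1, 4.8, 0]
    - [0.2, -0.1, 4.8, 0]

```text
time: 5.25
position: [0.49, -0.0538, 0.0044]
orientation: [0.449, 3.106, 0.001]
contact_force: [0.3, 0.8, 0.0]
width: 0.0385
```

```bash
python3 -c "
from h import *
st()"
```

```text
{'time': 5.25, 'position': [0.49, -0.0538, 0.0044], 'orientation': [0.4487, 3.1062, 0.0011], 'contact_force': [0.3361, 0.7975, 0.0365], 'width': 0.0385, 'q': [0.4907, 0.5849, -0.5904, 2.1147, 0.5758, 0.5995, 0.7741]}
```

move_arm:
  plan:
    - [0, 0, 0.2, 0]
    - [0, 0, 0.4, 0]
    - [0, 0, 0.5, 0]
    - [0, 0, 0.5, 0]

```text
time: 5.58
position: [0.4899, -0.0538, -0.0008]
orientation: [0.449, 3.107, 0.001]
contact_force: [0.1, -0.1, -0.3]
width: 0.0383
```

move_arm:
  plan:
    - [0, 0, 0.1, 0]
    - [0, 0, 0.2, 0]
    - [0, 0, 0.3, 0]
    - [0, 0, 0.3, 0]

```text
time: 5.92
position: [0.49, -0.0537, -0.0014]
orientation: [0.449, 3.106, -0.003]
contact_force: [-7.2, -1.6, 27.6]
width: 0.0384
```

move_arm:
  plan:
    - [0, 0, -0.22, 0]
    - [0, 0, -0.22, 0]
    - [0, 0, -0.22, 0]

```text
time: 6.17
position: [0.4902, -0.0537, 0.0009]
orientation: [0.448, 3.106, -0.003]
contact_force: [-0.0, 0.1, -0.0]
width: 0.0384
```

move_arm:
  plan:
    - [0, 0, 0, 0]
    - [0, 0, 0, 0]
    - [0, 0, 0, 0]
    - [0, 0, 0, 0]
    - [0, 0, 0, 0]
    - [0, 0, 0, 0]
  gripper: 1
  squeeze: 80

```text
time: 6.67
position: [0.49, -0.0538, 0.001]
orientation: [0.449, 3.106, -0.004]
contact_force: [-1.2, -0.2, 7.7]
width: 0.0251
```

Width 25 mm on a 28 mm plate is odd. I'll lift a little and look.

move_arm:
  plan:
    - [0, 0, -1, 0]
    - [0, 0, -3, 0]
    - [0, 0, -5, 0]
    - [0, 0, -5, 0]
    - [0, 0, -5, 0]

```text
time: 7.08
position: [0.4904, -0.0539, 0.0517]
orientation: [0.45, 3.105, -0.004]
contact_force: [-0.9, -0.2, -0.8]
width: 0.025
```

```bash
python3 -c "
from h import *
arm.read_camera('wrist');st();c=cam('wrist');save(c,'w4.png',(150,150,400,384),2.4);P=pts(c)
u=P[215:310:8,256];print(u.round(4).tolist());print(P[262,246:292:4].round(4).tolist())"
```

```text
{'time': 7.1333, 'position': [0.4896, -0.054, 0.0509], 'orientation': [0.4499, 3.1065, -0.0045], 'contact_force': [-0.9633, -0.2015, -1.6991], 'width': 0.0251, 'q': [0.547, 0.5117, -0.6588, 2.0921, 0.4951, 0.6914, 0.8429]}
[[0.4739, -0.0502, 0.0536], [0.4762, -0.0509, 0.0571], [0.4795, -0.0519, 0.0577], [0.4839, -0.0532, 0.056], [0.4878, -0.0544, 0.0556], [0.4912, -0.0553, 0.0566], [0.495, -0.0565, 0.0566], [0.4988, -0.0576, 0.0567], [0.5029, -0.0588, 0.0564], [0.5071, -0.0601, 0.0562], [0.5105, -0.0611, 0.0571], [0.5147, -0.0623, 0.0571]]
[[0.4932, -0.0606, 0.0567], [0.494, -0.059, 0.0562], [0.494, -0.0571, 0.0571], [0.4945, -0.0554, 0.0571], [0.4956, -0.0538, 0.056], [0.4955, -0.0519, 0.0572], [0.4963, -0.0502, 0.0567], [0.4972, -0.0486, 0.0558], [0.4975, -0.0468, 0.0563], [0.4981, -0.0451, 0.0561], [0.4984, -0.0433, 0.0565], [0.4904, -0.0407, 0.0721]]
```

View pics/w4.png

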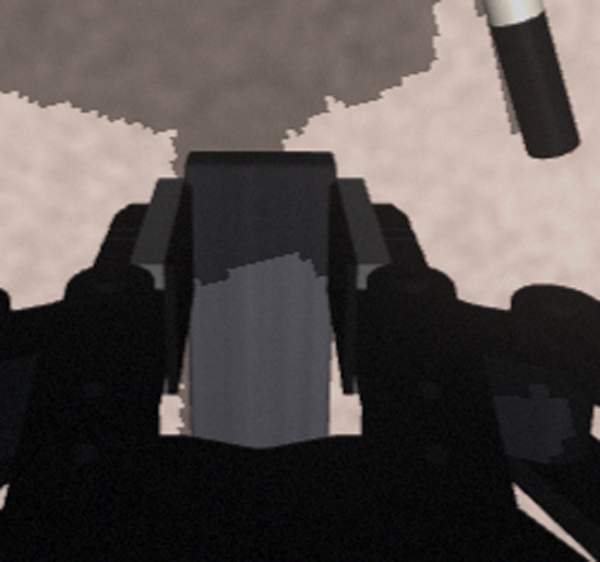

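The plate is held level and centred, with its top 7 mm above the TCP and its underside 1 mm below. I'll carry it to the entry: TCP at X=-166 from the stop, heading 192.2°.

```bash
cat >> h.py <<'E'
S0=np.array([.6136,.2014]);A=np.radians(12.2)
def stand(X,Y,z,yaw=192.2):
    p=S0+X*np.array([np.cos(A),np.sin(A)])+Y*np.array([-np.sin(A),np.cos(A)]);goal(p[0],p[1],z,yaw)
def where():
    s=arm.observe();d=np.array(s['position'])[:2]-S0
    M=R.from_rotvec(s['orientation']).as_matrix()
    u=np.array([np.cos(A),np.sin(A)]);v=np.array([-u[1],u[0]]);f=np.array(s['contact_force'])
    print('t',round(s['time'],2),'X',(d@u*1000).round(1),'Y',(d@v*1000).round(1),'z',(s['position'][2]*1000).round(1),'yaw',np.degrees(np.arctan2(M[1,0],M[0,0])).round(2),'F',(f[:2]@u).round(1),(f[:2]@v).round(1),f[2].round(1),'w',round(s['width'],4),'ztool',M[:,2].round(4))
E
python3 -c "
from h import *
where();stand(-.166,0,.085)"
```

```text
t 7.18 X -175.6 Y -223.3 z 50.4 yaw 163.53 F -0.1 -0.8 -0.7 w 0.0253 ztool [ 0.001  -0.0031 -1.    ]
row [9.86, 20.04, -3.53] -28.7 n>= 5.4 yaw0 163.53 tilt [ 0.001  -0.0031 -1.    ]
```

move_arm:
  plan:
    - [2, 2, -4, -4]
    - [4, 6, -5, -10]
    - [6, 10, -5, -16]
    - [8, 14, -5, -22]
    - [9.9, 18, -5, -28.7]
    - [9.9, 20, -5, -28.7]
    - [9.9, 20, -4, -28.7]
    - [9.9, 20, -3.5, -28.7]
    - [9.9, 20, -3.5, -28.7]
    - [9.9, 20, -3.5, -28.7]
    - [9.9, 20, -3.5, -28.7]

```text
time: 8.1
position: [0.4509, 0.1644, 0.0842]
orientation: [0.331, -3.124, 0.006]
contact_force: [0.4, 0.6, -0.7]
width: 0.0248
```

```bash
python3 -c "
from h import *
where();stand(-.166,0,.0535)"
```

```text
t 8.1 X -166.8 Y -1.8 z 84.2 yaw -167.92 F 0.5 0.5 -0.7 w 0.0248 ztool [ 0.    -0.004 -1.   ]
row [-0.08, 0.19, 3.07] -0.1 n>= 0.7 yaw0 -167.92 tilt [ 0.    -0.004 -1.   ]
```

Now lower to just above the bar (bar top 50 mm, so TCP about 51 when touching).

move_arm:
  plan:
    - [-0.1, 0.2, 1.5, 0]
    - [-0.1, 0.2, 2.8, 0]
    - [-0.1, 0.2, 3.1, 0]
    - [-0.1, 0.2, 3.2, 0]
    - [-0.1, 0.2, 3.3, 0]
    - [-0.1, 0.2, 3.3, 0]
    - [-0.1, 0.2, 3.3, 0]

```text
time: 8.68
position: [0.4519, 0.1665, 0.0518]
orientation: [-0.33, 3.123, -0.006]
contact_force: [0.9, 0.3, -0.9]
width: 0.0251
```

```bash
python3 -c "
from h import *
where()
c=cam('side');save(c,'s1.png',(180,110,290,190),6)"
```

```text
t 8.68 X -165.4 Y 0.1 z 51.8 yaw -167.94 F 1.0 0.1 -0.9 w 0.0251 ztool [ 0.0011 -0.0037 -1.    ]
```

View pics/s1.png

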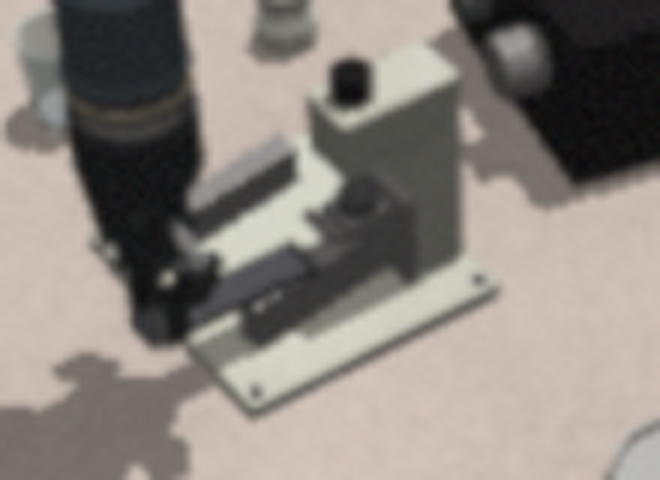

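The plate (px 300,275 in the side crop) is just above the bar and lined up with the foot. I'll slide it in.

move_arm:
  plan:
    - [-1, 0, 0, 0]
    - [-2, 0, 0, 0]
    - [-3, 0, 0, 0]
    - [-4, 0, 0, 0]
    - [-5, 0, 0, 0]
    - [-5.6, 0, 0, 0]
    - [-5.6, 0, 0, 0]
    - [-5.6, 0, 0, 0]

```text
time: 9.4
position: [0.5067, 0.1784, 0.0516]
orientation: [-0.33, 3.124, -0.006]
contact_force: [0.1, 0.0, -0.5]
width: 0.0258
```

```bash
python3 -c "
from h import *
where()"
```

```text
t 9.4 X -109.3 Y 0.1 z 51.6 yaw -167.94 F 0.1 0.0 -0.5 w 0.0258 ztool [ 5.0e-04 -3.5e-03 -1.0e+00]
```

Now lower 0.7 mm onto the bar and creep until it meets the stop.

move_arm:
  plan:
    - [0, 0, 0.05, 0]
    - [-0.1, 0, 0.07, 0]
    - [-0.2, 0, 0.07, 0]
    - [-0.3, 0, 0.07, 0]
    - [-0.4, 0, 0.07, 0]
    - [-0.5, 0, 0.07, 0]
    - [-0.6, 0, 0.07, 0]
    - [-0.6, 0, 0.07, 0]

```text
time: 10.07
position: [0.5115, 0.1796, 0.051]
orientation: [0.33, -3.122, 0.007]
contact_force: [-5.7, -0.7, 8.0]
width: 0.0252
```

```bash
python3 -c "
from h import *
where()"
```

```text
t 10.07 X -104.4 Y 0.3 z 51.0 yaw -167.93 F -5.7 0.6 8.0 w 0.0252 ztool [-0.0015 -0.0047 -1.    ]
```

move_arm:
  plan:
    - [-0.1, 0, 0, 0]
    - [-0.2, 0, 0, 0]
    - [-0.3, 0, 0, 0]
    - [-0.3, 0, 0, 0]
    - [-0.3, 0, 0, 0]

```text
time: 10.48
position: [0.5115, 0.1796, 0.051]
orientation: [0.33, -3.117, 0.011]
contact_force: [-10.5, -2.0, 11.2]
width: 0.025
```

```bash
python3 -c "
from h import *
where()"
```

```text
t 10.48 X -104.5 Y 0.3 z 51.0 yaw -167.91 F -10.7 0.3 11.2 w 0.025 ztool [-0.0068 -0.0079 -0.9999]
```

The plate is home at X=-104.5, as expected: it did not advance while the push rose to 10 N. Release it and back straight up.

move_arm:
  plan:
    - [0, 0, 0, 0]
    - [0, 0, -0.05, 0]
    - [0, 0, -0.1, 0]
    - [0, 0, -0.2, 0]
    - [0, 0, -1.5, 0]
    - [0, 0, -3, 0]
    - [0.5, 0, -5, 0]
    - [0.5, 0, -5, 0]
    - [0.5, 0, -5, 0]
  gripper: 0.5

```text
time: 11.23
position: [0.508, 0.1793, 0.1027]
orientation: [0.33, -3.12, 0.01]
contact_force: [0.6, -0.4, -0.5]
width: 0.0426
```

```bash
python3 -c "
from h import *
where();c=cam('wrist');save(c,'w5.png');P=pts(c)*1000;d=P[...,:2]-S0*1000
X=d@[np.cos(A),np.sin(A)];Y=d@[-np.sin(A),np.cos(A)]
m=(P[...,2]>53)&(P[...,2]<62)&(X<-56)&(X>-135)&(abs(Y)<25)
r=cv2.minAreaRect(np.c_[X[m],Y[m]].astype(np.float32));print(m.sum(),r,np.median(P[...,2][m]))
c=cam('wrist');where();goal(.48,-.16,.10,174)"
```

```text
t 11.23 X -107.9 Y 0.8 z 102.7 yaw -167.93 F 0.5 -0.5 -0.5 w 0.0426 ztool [-0.0035 -0.0071 -1.    ]
4443 ((-88.28704833984375, 0.8478813171386719), (28.054519653320312, 64.5719985961914), 89.82600402832031) 56.56202060671065
t 11.33 X -108.9 Y 0.2 z 101.0 yaw -167.94 F 0.6 0.2 0.3 w 0.0426 ztool [-0.0066 -0.0082 -0.9999]
row [9.72, -32.54, 0.4] 18.1 n>= 8.1 yaw0 -167.94 tilt [-0.0066 -0.0082 -0.9999]
```

View pics/w5.png

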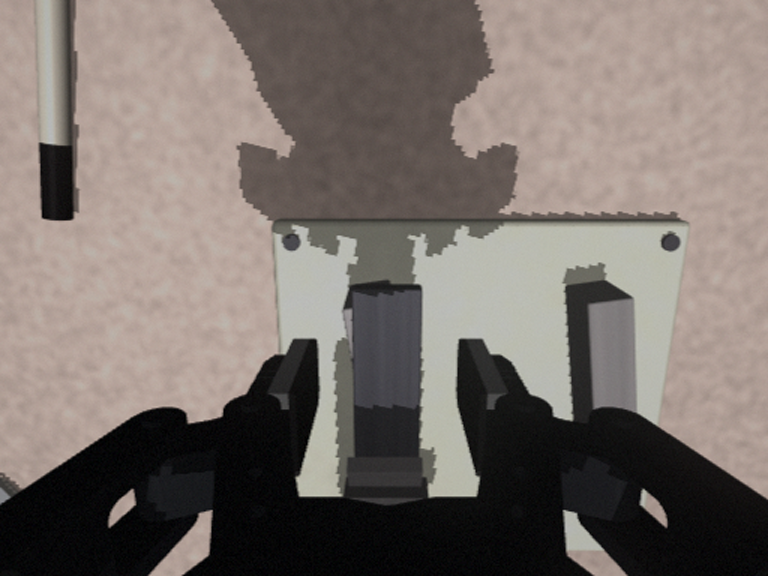

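Plate 1 lies flat and home: its near end is at X=-120.6, Y≈0.8 and it is parallel to the stand (visible at (387,330)). Next is plate 2, whose grasp point is (0.490,-0.183).

move_arm:
  plan:
    - [2, 0, 0.4, 0]
    - [4, -4, 0.4, 4]
    - [5, -8, 0.4, 8]
    - [6, -12, 0.4, 12]
    - [7, -16, 0.4, 18.1]
    - [8, -20, 0.4, 18.1]
    - [9, -24, 0.4, 18.1]
    - [9.3, -28, 2, 18.1]
    - [9.3, -32, 4, 18.1]
    - [9.3, -34, 4.5, 18.1]
    - [9.3, -34, 4.5, 18.1]
    - [9.3, -34, 4.5, 18.1]

```text
time: 12.33
position: [0.486, -0.1752, 0.0576]
orientation: [-0.171, -3.128, 0.012]
contact_force: [0.1, 0.5, 0.4]
width: 0.0426
```

```bash
python3 -c "
from h import *
arm.read_camera('wrist');arm.read_camera('wrist');where();c=cam('wrist');plates(c);goal(.4899,-.1826,.012,174.2)"
```

```text
t 12.43 X -203.0 Y -338.6 z 58.7 yaw 174.04 F -0.3 1.2 0.1 w 0.0426 ztool [-0.0072 -0.0071 -0.9999]
[  54  160   66  125 5249] z 0.0067 c [ 486.6 -280.5] [29.3 81.8] line yaw -4.8 [ 481.8 -279.8]
[ 221  190   45  147 6087] z 0.0066 c [ 526.  -186.3] [ 27.9 104.9] line yaw -5.5 [ 521.5 -185.7]
row [-0.43, -0.98, 4.71] -0.1 n>= 1.2 yaw0 174.1 tilt [-0.0067 -0.0074 -1.    ]
```

move_arm:
  plan:
    - [-0.4, -1, 1, 0]
    - [-0.4, -1, 3, 0]
    - [-0.4, -1, 4.5, 0]
    - [-0.4, -1, 5.2, 0]
    - [-0.4, -1, 5.5, 0]
    - [-0.4, -1, 5.55, 0]
    - [-0.4, -1, 5.55, 0]
    - [-0.4, -1, 5.55, 0]

```text
time: 13.15
position: [0.4901, -0.1828, 0.0043]
orientation: [-0.161, -3.133, 0.013]
contact_force: [0.2, -0.7, 0.1]
width: 0.0427
```

```bash
python3 -c "
from h import *
arm.read_camera('top');where();goal(.4897,-.1827,.0025,174.4)"
```

```text
t 13.2 X -201.9 Y -349.5 z 4.4 yaw 174.11 F -1.1 0.9 0.6 w 0.0428 ztool [-0.0053 -0.0079 -1.    ]
row [0.04, 0.02, 0.19] -0.3 n>= 0.0 yaw0 174.11 tilt [-0.0053 -0.0079 -1.    ]
```

move_arm:
  plan:
    - [0, 0, 0.2, -0.3]
    - [0, 0, 0.2, -0.3]
    - [0, 0, 0.2, -0.3]
    - [0, 0, 0.2, -0.3]

```text
time: 13.53
position: [0.4901, -0.183, 0.0025]
orientation: [-0.153, -3.133, 0.013]
contact_force: [0.4, 0.1, 0.2]
width: 0.0428
```

move_arm:
  plan:
    - [0, 0, 0, 0]
    - [0, 0, 0, 0]
    - [0, 0, 0, 0]
    - [0, 0, 0, 0]
    - [0, 0, 0, 0]
    - [0, 0, 0, 0]
    - [0, 0, 0, 0]
  gripper: 1
  squeeze: 100

```text
time: 14.12
position: [0.4903, -0.1831, 0.0032]
orientation: [-0.153, -3.133, 0.014]
contact_force: [-2.7, -0.4, 5.6]
width: 0.024
```

move_arm:
  plan:
    - [0, 0, -1, 0]
    - [0, 0, -3, 0]
    - [0, 0, -6, 0]
    - [0, 0, -8, 0]
    - [0, 0, -8, 0]
    - [0, 0, -8, 0]

```text
time: 14.62
position: [0.4912, -0.1827, 0.0845]
orientation: [-0.154, -3.136, 0.016]
contact_force: [-0.3, -0.0, -1.2]
width: 0.024
```

```bash
python3 -c "
from h import *
arm.read_camera('wrist');where();c=cam('wrist');P=pts(c)
print(P[205:310:8,256].round(4).tolist());stand(-.166,.0005,.1)"
```

```text
t 14.67 X -201.7 Y -349.2 z 83.3 yaw 174.39 F 0.1 0.1 -0.9 w 0.0242 ztool [-0.0052 -0.0092 -0.9999]
[[0.4985, -0.1856, -0.0021], [0.4747, -0.1818, 0.0819], [0.4767, -0.1819, 0.087], [0.4802, -0.1822, 0.0877], [0.4841, -0.1826, 0.0875], [0.4884, -0.1831, 0.0867], [0.4928, -0.1835, 0.0858], [0.4964, -0.1839, 0.0865], [0.5003, -0.1842, 0.0868], [0.5049, -0.1847, 0.0861], [0.5082, -0.185, 0.0875], [0.5128, -0.1855, 0.0869], [0.5172, -0.1859, 0.0867], [0.5217, -0.1863, 0.0865]]
row [7.25, 34.37, -2.02] -17.8 n>= 8.4 yaw0 174.39 tilt [-0.0066 -0.0086 -0.9999]
```

Plate 2 is held level, with its underside 3.2 mm below the TCP. Carry it to the entry.

move_arm:
  plan:
    - [2, 4, -2, -4]
    - [4, 8, -2, -8]
    - [5, 12, -2, -12]
    - [6, 16, -2, -17.8]
    - [7.2, 20, -2, -17.8]
    - [7.2, 24, -2, -17.8]
    - [7.2, 28, -2, -17.8]
    - [7.2, 32, -2, -17.8]
    - [7.2, 34.4, -2, -17.8]
    - [7.2, 34.4, -2, -17.8]
    - [7.2, 34.4, -2, -17.8]
    - [7.2, 34.4, -2, -17.8]

```text
time: 15.72
position: [0.4509, 0.166, 0.0987]
orientation: [0.332, -3.114, 0.014]
contact_force: [0.2, -0.5, -1.5]
width: 0.0237
```

```bash
python3 -c "
from h import *
arm.read_camera('top');where();stand(-.166,.0005,.0625)"
```

```text
t 15.77 X -166.4 Y -0.9 z 98.8 yaw -167.9 F 0.3 0.2 -0.6 w 0.0239 ztool [-0.009  -0.0103 -0.9999]
row [-0.08, 0.17, 3.63] -0.1 n>= 0.9 yaw0 -167.9 tilt [-0.009  -0.0103 -0.9999]
```

move_arm:
  plan:
    - [-0.1, 0.15, 1.5, 0]
    - [-0.1, 0.15, 2.8, 0]
    - [-0.1, 0.15, 3.4, 0]
    - [-0.1, 0.15, 3.55, 0]
    - [-0.1, 0.15, 3.6, 0]
    - [-0.1, 0.15, 3.6, 0]
    - [-0.1, 0.15, 3.6, 0]

```text
time: 16.35
position: [0.4518, 0.1668, 0.0632]
orientation: [0.33, -3.115, 0.014]
contact_force: [0.3, -0.0, -0.7]
width: 0.0237
```

```bash
python3 -c "
from h import *
where();c=cam('side');save(c,'s2.png',(180,110,290,190),6)"
```

```text
t 16.35 X -165.4 Y 0.4 z 63.2 yaw -167.9 F 0.3 -0.1 -0.7 w 0.0237 ztool [-0.0081 -0.0099 -0.9999]
```

View pics/s2.png

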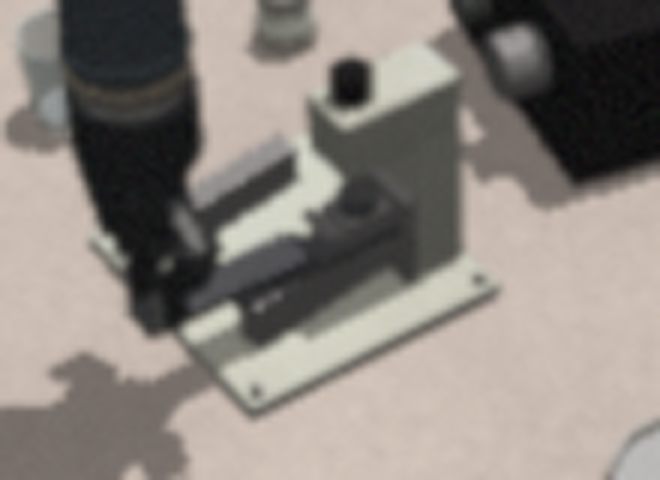

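The plate's tip is just in front of the foot. Lower the last bit while sliding in the first part.

move_arm:
  plan:
    - [-0.3, 0, 0.05, 0]
    - [-0.6, 0, 0.1, 0]
    - [-0.9, 0, 0.13, 0]
    - [-1.2, 0, 0.15, 0]
    - [-1.5, 0, 0.17, 0]
    - [-1.5, 0, 0.17, 0]
    - [-1.5, 0, 0.17, 0]

```text
time: 16.98
position: [0.4669, 0.1702, 0.0614]
orientation: [0.33, -3.116, 0.014]
contact_force: [0.0, 0.3, -0.0]
width: 0.024
```

```bash
python3 -c "
from h import *
where()"
```

```text
t 16.98 X -150.0 Y 0.5 z 61.4 yaw -167.9 F 0.1 0.3 -0.0 w 0.024 ztool [-0.0076 -0.0095 -0.9999]
```

move_arm:
  plan:
    - [-0.5, 0, 0, 0]
    - [-1, 0, 0, 0]
    - [-1.5, 0, 0, 0]
    - [-2, 0, 0, 0]
    - [-2.3, 0, 0, 0]
    - [-2.3, 0, 0, 0]

```text
time: 17.48
position: [0.4698, 0.1708, 0.059]
orientation: [0.329, -3.077, 0.038]
contact_force: [-42.3, -9.1, 35.7]
width: 0.0237
```

```bash
python3 -c "
from h import *
where()"
```

```text
t 17.48 X -147.0 Y 0.4 z 59.0 yaw -167.81 F -43.3 0.0 35.7 w 0.0237 ztool [-0.0439 -0.0293 -0.9986]
```

The push jammed at X=-147 with 43 N. The arm sank 2.4 mm under the push, which probably levered the plate nose-up over plate 1's rear edge. I'll back off and inspect.

move_arm:
  plan:
    - [0.3, 0, -0.25, 0]
    - [1.5, 0, -0.4, 0]
    - [3, 0, -0.5, 0]
    - [3, 0, -0.5, 0]
    - [3, 0, -0.5, 0]

```text
time: 17.9
position: [0.4408, 0.1643, 0.0656]
orientation: [0.33, -3.077, 0.039]
contact_force: [-0.3, -0.3, -0.4]
width: 0.0241
```

```bash
python3 -c "
from h import *
arm.read_camera('top');where();c=cam('wrist');save(c,'w6.png');P=pts(c)*1000;d=P[...,:2]-S0*1000
X=d@[np.cos(A),np.sin(A)];Y=d@[-np.sin(A),np.cos(A)]
for r in range(150,330,8): print(r,X[r,256].round(1),Y[r,256].round(1),P[r,256,2].round(1),end=' | ')
c=cam('side');save(c,'s3.png',(180,110,290,190),6)"
```

```text
t 17.95 X -176.0 Y 0.3 z 65.6 yaw -167.83 F -1.0 0.8 -0.6 w 0.0238 ztool [-0.043  -0.0291 -0.9987]
150 -212.8 -2.0 -1.7 | 158 -207.7 -2.0 -1.3 | 166 -202.6 -1.9 -1.2 | 174 -197.2 -2.0 -2.1 | 182 -192.0 -2.0 -1.5 | 190 -186.2 -2.0 -3.2 | 198 -181.4 -1.9 -0.7 | 206 -175.9 -1.9 -0.9 | 214 -191.5 -0.1 66.6 | 222 -188.6 -0.1 69.4 | 230 -184.6 -0.1 68.7 | 238 -181.3 -0.0 69.9 | 246 -177.2 -0.1 69.3 | 254 -172.9 -0.1 68.5 | 262 -169.1 -0.1 68.8 | 270 -164.8 -0.1 68.2 | 278 -160.8 -0.1 68.3 | 286 -157.0 -0.1 68.8 | 294 -152.5 -0.1 68.2 | 302 -148.0 -0.1 67.6 | 310 -143.9 -0.1 67.9 | 318 -139.8 -0.1 68.2 | 326 -134.5 -0.1 66.9 |
```

View pics/w6.png

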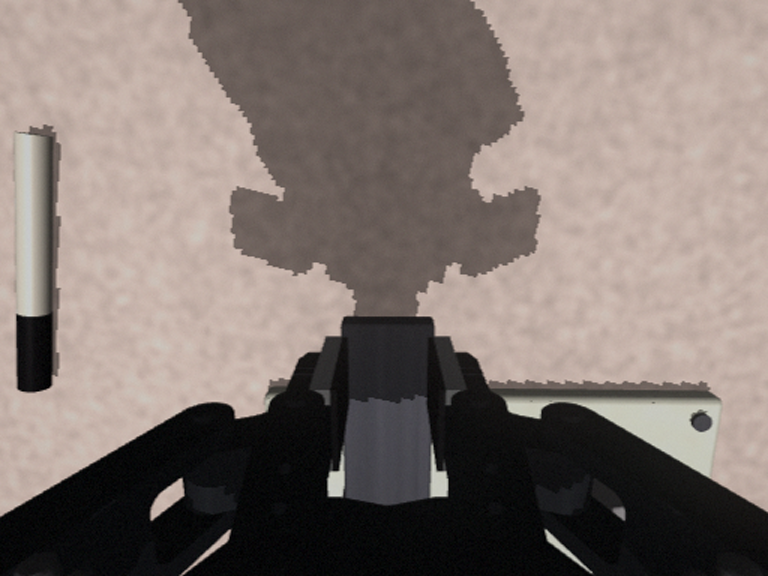

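The grip is unslipped: the plate's near end is 16 mm behind the TCP. But the push tilted the tool about 2.7° nose-down, and rows keep the measured tilt. An earlier fast descent left a transient tilt, so I'll see whether a short fast ascent can undo this one.

move_arm:
  plan:
    - [0, 0, -4, 0]
    - [0, 0, -8, 0]

```text
time: 18.22
position: [0.4444, 0.1663, 0.1446]
orientation: [0.327, -3.072, 0.036]
contact_force: [2.2, 0.2, -0.1]
width: 0.0238
```

```bash
python3 -c "
from h import *
where()"
```

```text
t 18.22 X -172.8 Y 1.4 z 144.6 yaw -167.86 F 2.2 -0.3 -0.1 w 0.0238 ztool [-0.0492 -0.0288 -0.9984]
```

move_arm:
  plan:
    - [0, 0, 4, 0]

```text
time: 18.3
position: [0.4538, 0.1712, 0.1174]
orientation: [0.327, -3.103, 0.027]
contact_force: [3.9, 2.7, -0.2]
width: 0.0237
```

```bash
python3 -c "
from h import *
where()"
```

```text
t 18.3 X -162.6 Y 4.2 z 117.4 yaw -167.99 F 4.4 1.9 -0.2 w 0.0237 ztool [-0.0198 -0.0193 -0.9996]
```

That worked: the tilt halved. Rise gently to lock it in, then repeat.

move_arm:
  plan:
    - [0.7, 0.4, 0, 0]
    - [1.4, 0.4, -1, 0]
    - [1.4, 0.4, -2, 0]
    - [1.4, 0.4, -3, 0]
    - [1.4, 0.4, -3, 0]
    - [1.4, 0.4, -3, 0]

```text
time: 18.8
position: [0.4408, 0.1729, 0.149]
orientation: [0.326, -3.106, 0.027]
contact_force: [0.7, -0.2, -1.5]
width: 0.0236
```

```bash
python3 -c "
from h import *
where()"
```

```text
t 18.8 X -174.9 Y 8.7 z 149.0 yaw -168.03 F 0.7 -0.3 -1.5 w 0.0236 ztool [-0.0168 -0.019  -0.9997]
```

move_arm:
  plan:
    - [0.3, -0.8, 3.6, 0]

```text
time: 18.88
position: [0.4439, 0.1676, 0.1181]
orientation: [0.328, -3.12, 0.02]
contact_force: [1.3, 1.2, -2.8]
width: 0.0235
```

move_arm:
  plan:
    - [0.7, 0, 0, 0]
    - [1, 0, 0, 0]
    - [1, 0, 0, 0]
    - [1, 0, 0, 0]
    - [1, 0, 0, 0]

```text
time: 19.3
position: [0.4348, 0.1663, 0.1193]
orientation: [0.329, -3.122, 0.02]
contact_force: [0.7, -0.1, -0.8]
width: 0.0239
```

```bash
python3 -c "
from h import *
arm.read_camera('top');where();c=cam('wrist');P=pts(c)*1000;d=P[...,:2]-S0*1000
X=d@[np.cos(A),np.sin(A)];print(np.c_[X[222:330:12,256],P[222:330:12,256,2]].round(1).tolist());stand(-.166,.0005,.066)"
```

```text
t 19.35 X -182.3 Y 3.3 z 119.1 yaw -167.97 F 0.8 0.6 -0.8 w 0.0241 ztool [-0.0014 -0.0128 -0.9999]
[[-195.4, 123.1], [-189.9, 123.6], [-183.5, 122.3], [-177.9, 123.1], [-171.3, 122.2], [-165.1, 122.4], [-158.8, 122.5], [-151.8, 121.7], [-145.4, 122.2]]
row [-1.66, -0.2, 5.29] -0.2 n>= 1.3 yaw0 -167.97 tilt [-0.0018 -0.0129 -0.9999]
```

The tool tilt is back to near zero and the plate is level. Re-enter; this time I push in small steps with a slight upward bias to cancel the sinking.

move_arm:
  plan:
    - [-0.8, -0.2, 1.5, 0]
    - [-1.6, -0.2, 3, 0]
    - [-1.6, -0.2, 4.3, 0]
    - [-1.6, -0.2, 5, 0]
    - [-1.6, -0.2, 5.3, 0]
    - [-1.6, -0.2, 5.5, 0]
    - [-1.6, -0.2, 5.5, 0]
    - [-1.6, -0.2, 5.5, 0]

```text
time: 20.07
position: [0.4507, 0.1669, 0.0643]
orientation: [0.329, -3.122, 0.02]
contact_force: [1.8, -0.4, -0.9]
width: 0.0237
```

```bash
python3 -c "
from h import *
arm.read_camera('top');where()"
```

```text
t 20.12 X -166.4 Y 0.6 z 64.4 yaw -167.96 F 0.1 1.6 -0.0 w 0.0235 ztool [-8.000e-04 -1.270e-02 -9.999e-01]
```

move_arm:
  plan:
    - [-0.4, 0, 0.12, 0]
    - [-0.8, 0, 0.2, 0]
    - [-1.2, 0, 0.25, 0]
    - [-1.5, 0, 0.28, 0]
    - [-1.7, 0, 0.28, 0]
    - [-1.7, 0, 0.28, 0]
    - [-1.7, 0, 0.28, 0]

```text
time: 20.7
position: [0.4675, 0.1704, 0.0615]
orientation: [0.329, -3.122, 0.019]
contact_force: [0.3, 0.8, -0.4]
width: 0.0239
```

```bash
python3 -c "
from h import *
where()"
```

```text
t 20.7 X -149.3 Y 0.6 z 61.5 yaw -167.97 F 0.5 0.7 -0.4 w 0.0239 ztool [-9.000e-04 -1.250e-02 -9.999e-01]
```

move_arm:
  plan:
    - [-0.2, 0, 0, 0]
    - [-0.4, 0, -0.02, 0]
    - [-0.6, 0, -0.04, 0]
    - [-0.8, 0, -0.06, 0]
    - [-1, 0, -0.08, 0]
    - [-1, 0, -0.08, 0]

```text
time: 21.2
position: [0.4688, 0.1707, 0.0609]
orientation: [0.329, -3.105, 0.03]
contact_force: [-17.7, -3.2, 11.4]
width: 0.0237
```

```bash
python3 -c "
from h import *
where()"
```

```text
t 21.2 X -148.0 Y 0.5 z 60.9 yaw -167.92 F -17.9 0.6 11.4 w 0.0237 ztool [-0.0166 -0.0208 -0.9996]
```

move_arm:
  plan:
    - [-0.3, 0, -0.1, 0]
    - [-0.6, 0, -0.2, 0]
    - [-0.9, 0, -0.25, 0]
    - [-1.2, 0, -0.3, 0]
    - [-1.2, 0, -0.3, 0]

```text
time: 21.62
position: [0.4695, 0.1704, 0.0611]
orientation: [0.328, -3.083, 0.042]
contact_force: [-22.2, -4.4, 7.9]
width: 0.0238
```

```bash
python3 -c "
from h import *
where();c=cam('wrist');P=pts(c)*1000;d=P[...,:2]-S0*1000
X=d@[np.cos(A),np.sin(A)];Y=d@[-np.sin(A),np.cos(A)];print(np.c_[X[222:350:12,256],P[222:350:12,256,2]].round(1).tolist())
cv2.imwrite('pics/w7.png',cv2.resize(c['img'][130:384,130:400,::-1],None,fx=2.2,fy=2.2,interpolation=cv2.INTER_CUBIC))"
```

```text
t 21.62 X -147.4 Y 0.2 z 61.1 yaw -167.86 F -22.6 0.4 7.9 w 0.0238 ztool [-0.0381 -0.0312 -0.9988]
[[-160.3, 65.4], [-154.7, 65.4], [-148.9, 65.3], [-142.3, 63.8], [-136.9, 65.0], [-130.3, 63.9], [-124.7, 65.0], [-118.3, 64.8], [-111.7, 64.5], [-105.9, 65.6], [-155.3, 137.2]]
```

My picture views are used up, so from here I rely on depth numbers. I'll compare foot and plate heights in the side view, before against now.

```bash
cat >> h.py <<'E'
def XY(P):
    d=P[...,:2]-S0*1000
    return d@[np.cos(A),np.sin(A)], d@[-np.sin(A),np.cos(A)]
def prof(P,ylo=-13,yhi=13,step=6,x0=-140,x1=-36):
    X,Y=XY(P)
    for x in range(x0,x1,step):
        m=(X>=x)&(X<x+step)&(Y>ylo)&(Y<yhi)&(P[...,2]>20)&(P[...,2]<110)
        if m.sum()>1: print((x,int(m.sum()),np.percentile(P[...,2][m],[10,50,90]).round(1).tolist()),end=' ')
    print()
E
python3 -c "
from h import *
P0=np.load('side0.npz')['P']*1000;print('side before');prof(P0)
T0=np.load('top0.npz')['P']*1000;print('top before');prof(T0)
cs=[cam('side') for i in range(4)];P=np.mean([pts(c) for c in cs],0)*1000;print('side now');prof(P)
c=cam('top');print('top now');prof(pts(c)*1000);where()
dz=cs[0]['depth']-arm.read_camera('side')['depth'];print(np.std(dz[130:160,230:250]))
"
```

```text
side before
(-116, 10, [25.2, 32.6, 44.5]) (-110, 7, [34.0, 49.1, 54.4]) (-104, 3, [45.3, 51.6, 52.1]) (-98, 6, [47.2, 50.1, 53.7]) (-92, 5, [42.3, 48.0, 49.7]) (-86, 6, [39.8, 51.4, 53.6]) (-80, 7, [36.4, 48.6, 54.4]) (-74, 7, [28.5, 47.7, 49.6]) (-68, 9, [41.7, 47.8, 50.4]) (-62, 12, [28.6, 46.8, 51.2]) (-56, 21, [29.1, 56.5, 78.4]) (-50, 19, [33.1, 50.2, 75.2]) (-44, 20, [28.8, 50.3, 74.0]) (-38, 18, [39.7, 74.2, 84.3]) 
top before
(-110, 11, [29.3, 48.6, 52.4]) (-104, 10, [48.7, 50.0, 52.4]) (-98, 9, [46.6, 48.7, 49.9]) (-92, 9, [47.5, 50.9, 52.7]) (-86, 11, [49.0, 49.7, 52.9]) (-80, 11, [47.2, 49.3, 50.5]) (-74, 11, [46.8, 48.1, 51.1]) (-68, 13, [48.4, 49.9, 52.0]) (-62, 13, [42.8, 47.7, 51.5]) (-56, 20, [47.2, 50.6, 74.2]) (-50, 21, [46.4, 75.2, 77.2]) (-44, 18, [69.6, 72.6, 75.5]) (-38, 19, [67.8, 73.7, 79.1]) 
side now
(-134, 4, [63.3, 65.1, 67.0]) (-128, 3, [65.6, 65.7, 67.2]) (-122, 8, [58.2, 64.5, 66.9]) (-116, 12, [23.2, 37.4, 66.5]) (-110, 9, [25.9, 65.2, 66.3]) (-104, 7, [56.8, 65.2, 66.1]) (-98, 8, [59.4, 65.4, 66.8]) (-92, 7, [65.0, 65.1, 66.9]) (-86, 9, [64.0, 65.9, 66.6]) (-80, 6, [34.5, 64.4, 66.0]) (-74, 14, [41.5, 64.8, 66.4]) (-68, 10, [26.3, 64.3, 67.1]) (-62, 13, [30.3, 64.2, 67.4]) (-56, 25, [31.6, 66.7, 76.4]) (-50, 13, [27.4, 52.3, 75.5]) (-44, 15, [25.8, 54.3, 76.7]) (-38, 19, [32.2, 74.4, 82.1]) 
top now
(-110, 4, [62.7, 64.0, 66.4]) (-104, 5, [64.0, 65.1, 67.0]) (-98, 12, [63.5, 65.4, 69.1]) (-92, 12, [64.0, 66.1, 68.0]) (-86, 12, [62.0, 66.2, 70.1]) (-80, 14, [63.2, 65.4, 67.5]) (-74, 16, [62.6, 65.4, 69.3]) (-68, 19, [63.6, 65.2, 67.6]) (-62, 16, [64.9, 66.8, 68.5]) (-56, 19, [62.5, 66.7, 75.4]) (-50, 17, [73.4, 76.2, 78.6]) (-44, 14, [69.9, 72.4, 74.2]) (-38, 19, [67.2, 74.2, 78.0]) 
t 21.92 X -147.4 Y 0.1 z 61.1 yaw -167.85 F -22.0 1.2 7.7 w 0.0237 ztool [-0.0374 -0.0311 -0.9988]
0.09511769
```

Plate 2 lies flat (top about 65.5) with its nose on the ramp, and the foot has barely lifted. The data fit friction from my own downward press (Fz up to 36 N), so I need more upward bias while pushing and a looser grip so the plate can pitch freely.

move_arm:
  plan:
    - [-0.4, 0, -0.2, 0]
    - [-0.8, 0, -0.35, 0]
    - [-1.1, 0, -0.45, 0]
    - [-1.4, 0, -0.5, 0]
    - [-1.4, 0, -0.5, 0]
  squeeze: 60

```text
time: 22.38
position: [0.4743, 0.1709, 0.063]
orientation: [0.329, -3.064, 0.052]
contact_force: [-18.2, -3.3, 2.7]
width: 0.0238
```

```bash
python3 -c "
from h import *
where();print(arm.observe()['torque'])"
```

```text
t 22.38 X -142.6 Y -0.4 z 63.0 yaw -167.81 F -18.5 0.6 2.7 w 0.0238 ztool [-0.0552 -0.0397 -0.9977]
[-0.61902631  3.64443698 -0.11795767]
```

It's climbing: X=-142.6 at 18 N. Check for slip in the grip and the foot height, then continue.

```bash
python3 -c "
from h import *
c=cam('wrist');P=pts(c)*1000;X,Y=XY(P);print(np.c_[X[200:350:10,256],P[200:350:10,256,2]].round(1).tolist())
P=np.mean([pts(cam('side')) for i in range(3)],0)*1000;prof(P,x0=-122);c=cam('top');prof(pts(c)*1000,x0=-122);where()"
```

```text
[[-148.2, -0.7], [-141.2, -1.5], [-155.8, 66.4], [-151.3, 66.8], [-146.6, 66.8], [-141.6, 66.4], [-136.7, 66.4], [-131.6, 66.0], [-126.5, 65.9], [-121.0, 65.2], [-116.0, 65.4], [-111.0, 65.8], [-105.3, 65.3], [-100.6, 66.2], [-149.0, 138.6]]
(-122, 5, [55.0, 65.2, 68.0]) (-116, 15, [25.9, 40.8, 67.9]) (-110, 4, [47.9, 59.7, 69.0]) (-104, 8, [54.2, 64.9, 66.7]) (-98, 6, [65.3, 66.2, 68.0]) (-92, 10, [59.2, 66.0, 67.5]) (-86, 8, [63.4, 66.8, 67.4]) (-80, 10, [46.5, 66.0, 67.9]) (-74, 11, [29.6, 65.9, 67.5]) (-68, 12, [25.5, 51.5, 66.8]) (-62, 12, [34.7, 66.5, 67.5]) (-56, 22, [30.0, 65.5, 78.5]) (-50, 16, [27.0, 58.6, 78.2]) (-44, 14, [25.6, 53.2, 76.4]) (-38, 23, [33.8, 79.0, 86.9]) 
(-104, 3, [67.1, 67.5, 67.7]) (-98, 4, [63.7, 67.6, 69.8]) (-92, 9, [64.5, 68.4, 69.4]) (-86, 11, [63.9, 67.1, 68.1]) (-80, 13, [64.0, 66.0, 68.3]) (-74, 11, [64.2, 65.9, 68.6]) (-68, 17, [63.6, 65.8, 69.4]) (-62, 16, [63.5, 66.2, 69.1]) (-56, 21, [64.1, 66.8, 74.3]) (-50, 17, [76.9, 79.4, 81.8]) (-44, 14, [73.7, 75.9, 77.9]) (-38, 17, [71.3, 76.7, 80.5]) 
t 22.63 X -142.5 Y -0.5 z 63.1 yaw -167.81 F -18.3 -0.3 2.4 w 0.0238 ztool [-0.0547 -0.0396 -0.9977]
```

The foot is already up about 3.5 mm and there is no slip. Continue in the same way.

move_arm:
  plan:
    - [-0.4, 0, -0.1, 0]
    - [-0.8, 0, -0.2, 0]
    - [-1.2, 0, -0.28, 0]
    - [-1.6, 0, -0.32, 0]
    - [-1.8, 0, -0.34, 0]
    - [-1.8, 0, -0.34, 0]

```text
time: 23.13
position: [0.4884, 0.1738, 0.0643]
orientation: [0.328, -3.057, 0.055]
contact_force: [-9.1, -2.1, 1.4]
width: 0.0239
```

```bash
python3 -c "
from h import *
where();c=cam('wrist');P=pts(c)*1000;X,Y=XY(P);print(np.c_[X[200:350:10,256],P[200:350:10,256,2]].round(1).tolist())"
```

```text
t 23.13 X -128.2 Y -0.5 z 64.3 yaw -167.79 F -9.3 -0.2 1.4 w 0.0239 ztool [-0.0624 -0.0429 -0.9971]
[[-136.7, 10.8], [-130.3, 10.7], [-141.6, 68.6], [-136.7, 67.6], [-132.2, 68.3], [-126.8, 66.8], [-122.5, 68.3], [-118.1, 69.1], [-112.1, 67.1], [-106.7, 66.5], [-101.5, 66.5], [-96.1, 66.1], [-91.0, 66.4], [-85.3, 66.0], [-132.9, 138.4]]
```

move_arm:
  plan:
    - [-0.4, 0, -0.03, 0]
    - [-0.8, 0, -0.04, 0]
    - [-1.2, 0, -0.06, 0]
    - [-1.6, 0, -0.08, 0]
    - [-2, 0, -0.1, 0]
    - [-2, 0, -0.1, 0]

```text
time: 23.68
position: [0.505, 0.1772, 0.063]
orientation: [0.328, -3.05, 0.059]
contact_force: [-7.8, -2.6, 1.8]
width: 0.024
```

```bash
python3 -c "
from h import *
where();c=cam('wrist');P=pts(c)*1000;X,Y=XY(P);print(np.c_[X[200:350:10,256],P[200:350:10,256,2]].round(1).tolist())"
```

```text
t 23.68 X -111.3 Y -0.7 z 63.0 yaw -167.8 F -8.2 -0.9 1.8 w 0.024 ztool [-0.0691 -0.0458 -0.9966]
[[-120.4, 10.5], [-114.3, 11.3], [-124.8, 67.6], [-119.5, 65.8], [-115.1, 66.6], [-110.3, 66.5], [-105.7, 67.1], [-100.4, 66.3], [-95.3, 66.0], [-90.0, 65.5], [-84.7, 65.1], [-80.0, 65.9], [-75.0, 66.3], [-69.7, 66.3], [-116.5, 138.6]]
```

move_arm:
  plan:
    - [-0.3, 0, -0.02, 0]
    - [-0.6, 0, -0.03, 0]
    - [-0.9, 0, -0.05, 0]
    - [-1.1, 0, -0.06, 0]
    - [-1.2, 0, -0.07, 0]
    - [-1.2, 0, -0.07, 0]
    - [-1.2, 0, -0.07, 0]

```text
time: 24.32
position: [0.5118, 0.1785, 0.0619]
orientation: [0.328, -3.04, 0.064]
contact_force: [-12.1, -2.2, 4.8]
width: 0.0238
```

```bash
python3 -c "
from h import *
where();c=cam('wrist');P=pts(c)*1000;X,Y=XY(P);print(np.c_[X[200:350:10,256],P[200:350:10,256,2]].round(1).tolist())"
```

```text
t 24.32 X -104.3 Y -0.9 z 61.9 yaw -167.78 F -12.3 0.4 4.8 w 0.0238 ztool [-0.0785 -0.0505 -0.9956]
[[-114.2, 10.5], [-119.5, 55.6], [-117.1, 64.3], [-112.7, 65.2], [-108.1, 65.6], [-103.1, 64.8], [-99.0, 66.7], [-93.3, 64.7], [-88.4, 64.8], [-83.1, 64.3], [-78.7, 65.5], [-73.0, 64.5], [-67.8, 64.5], [-63.0, 65.1], [-108.7, 137.4]]
```

move_arm:
  plan:
    - [-0.3, 0, -0.05, 0]
    - [-0.6, 0, -0.09, 0]
    - [-0.8, 0, -0.12, 0]
    - [-0.8, 0, -0.12, 0]

```text
time: 24.7
position: [0.5119, 0.1785, 0.0615]
orientation: [0.327, -3.023, 0.072]
contact_force: [-18.3, -4.9, 9.8]
width: 0.0238
```

```bash
python3 -c "
from h import *
where();cs=[cam('wrist') for i in range(3)];P=np.mean([pts(c) for c in cs],0)*1000;X,Y=XY(P)
m=(P[...,2]>60)&(P[...,2]<69)&(X>-126)&(X<-56)&(abs(Y)<18)
r=cv2.minAreaRect(np.c_[X[m],Y[m]].astype(np.float32));print(m.sum(),np.round(r[0],1),np.round(r[1],1),r[2])
q=m&(abs(Y)<9)&(X>-115);A_=np.c_[X[q]+85,Y[q],np.ones(q.sum())];print('plane slopeX,slopeY,z',np.linalg.lstsq(A_,P[...,2][q],rcond=None)[0].round(4))
l=(P[...,2]>50)&(P[...,2]<60)&(X<-115)&(X>-126)&(abs(Y)<16);print('lower rear X',np.percentile(X[l],[2,50]).round(1),l.sum())
f=(X>-54)&(X<-43)&(abs(Y)<13)&(P[...,2]>66)&(P[...,2]<90);print('foot wrist',f.sum(),np.median(P[...,2][f]))
S=np.mean([pts(cam('top')) for i in range(3)],0)*1000;prof(S,x0=-80)
where()"
```

```text
t 24.7 X -104.3 Y -0.8 z 61.5 yaw -167.77 F -18.9 -1.0 9.8 w 0.0238 ztool [-0.0943 -0.0578 -0.9939]
6977 [-90.1  -0. ] [35.9 60.5] 89.97895050048828
plane slopeX,slopeY,z [-2.00000e-03 -1.79000e-02  6.47886e+01]
lower rear X [-120.3 -120.1] 296
foot wrist 0 nan
(-38, 5, [74.5, 79.1, 80.1]) 
t 25.0 X -104.3 Y -0.9 z 61.5 yaw -167.75 F -18.3 -0.6 9.7 w 0.024 ztool [-0.0937 -0.0578 -0.9939]
  return _methods._mean(a, axis=axis, dtype=dtype,
  ret = ret.dtype.type(ret / rcount)
```

The stack is home: X stays at -104.3 while the push rose from 12 to 19 N, both plates' rear ends read -120.3, and the top plate is flat. Ease the push to a light one and do the final check of the foot height.

move_arm:
  plan:
    - [-0.1, 0, -0.03, 0]
    - [-0.15, 0, -0.03, 0]
    - [-0.15, 0, -0.03, 0]
    - [-0.15, 0, -0.03, 0]

```text
time: 25.33
position: [0.5117, 0.1785, 0.0619]
orientation: [0.327, -3.02, 0.074]
contact_force: [-6.7, -3.2, 5.2]
width: 0.0238
```

```bash
python3 -c "
from h import *
where()
P0=np.load('side0.npz')['P'][...,2]*1000;D=np.load('side0.npz')['P']*1000
X,Y=XY(D);m=(X>-52)&(X<-38)&(abs(Y)<14)&(D[...,2]>70)&(D[...,2]<90)
P=np.mean([pts(cam('side')) for i in range(4)],0)*1000;X1,Y1=XY(P)
n=(X1>-52)&(X1<-38)&(abs(Y1)<14)&(P[...,2]>70)&(P[...,2]<95)
print('foot z before/now',m.sum(),np.median(D[...,2][m]),n.sum(),np.median(P[...,2][n]))
cs=[cam('wrist') for i in range(2)];P=np.mean([pts(c) for c in cs],0)*1000;X,Y=XY(P)
q=(P[...,2]>60)&(P[...,2]<69)&(X>-115)&(X<-56)&(abs(Y)<9)
print(np.linalg.lstsq(np.c_[X[q]+85,Y[q],np.ones(q.sum())],P[...,2][q],rcond=None)[0].round(4))
m=(P[...,2]>61)&(P[...,2]<69)&(X>-126)&(X<-56)&(abs(Y)<13);print('rear',np.percentile(X[m],.5).round(1));where()"
```

```text
t 25.33 X -104.4 Y -0.8 z 61.9 yaw -167.76 F -7.2 -1.7 5.2 w 0.0238 ztool [-0.0969 -0.0594 -0.9935]
foot z before/now 16 74.30393172077953 15 77.11099392906817
[-6.00000e-03 -1.98000e-02  6.50739e+01]
rear -120.2
t 25.63 X -104.4 Y -0.8 z 61.9 yaw -167.76 F -7.9 -1.3 5.2 w 0.0237 ztool [-0.0968 -0.0594 -0.9935]
```

Check whether the small sideways slope (1.1°) is camera bias, by fitting the base plate in the same picture.

```bash
python3 -c "
from h import *
P=np.mean([pts(cam('wrist')) for i in range(3)],0)*1000;X,Y=XY(P)
for lo,hi,x0,x1,y0,y1 in((6,16,-150,-30,-60,140),(-8,5,-260,-180,-100,100),(60,69,-115,-56,-9,9)):
    q=(P[...,2]>lo)&(P[...,2]<hi)&(X>x0)&(X<x1)&(Y>y0)&(Y<y1)
    print(q.sum(),np.linalg.lstsq(np.c_[X[q]+85,Y[q],np.ones(q.sum())],P[...,2][q],rcond=None)[0].round(4))"
```

```text
26539 [ 3.00000e-03 -6.00000e-04  1.06587e+01]
30787 [-6.0000e-04 -1.3000e-03 -1.3553e+00]
4256 [-5.60000e-03 -2.27000e-02  6.50938e+01]
```

The plate is rolled about 1.2° because the tilted tool twists it. I'll relax the grip somewhat, still holding, so the foot's weight can seat it.

move_arm:
  plan:
    - [-0.1, 0, 0, 0]
    - [-0.15, 0, 0, 0]
    - [-0.15, 0, 0, 0]
    - [-0.15, 0, 0, 0]
    - [-0.15, 0, 0, 0]
  squeeze: 25

```text
time: 26.2
position: [0.5117, 0.1785, 0.062]
orientation: [0.327, -3.017, 0.076]
contact_force: [-6.8, -2.3, 4.2]
width: 0.0235
```

```bash
python3 -c "
from h import *
where();P=np.mean([pts(cam('wrist')) for i in range(3)],0)*1000;X,Y=XY(P)
q=(P[...,2]>60)&(P[...,2]<69)&(X>-115)&(X<-56)&(Y>-9)&(Y<9)
print(q.sum(),np.linalg.lstsq(np.c_[X[q]+85,Y[q],np.ones(q.sum())],P[...,2][q],rcond=None)[0].round(4))
m=(P[...,2]>61)&(P[...,2]<69)&(X>-126)&(X<-56)&(abs(Y)<13);print('rear',np.percentile(X[m],.5).round(1))"
```

```text
t 26.2 X -104.4 Y -0.8 z 62.0 yaw -167.77 F -7.1 -0.8 4.2 w 0.0235 ztool [-0.0997 -0.061  -0.9931]
4243 [-6.30000e-03 -2.22000e-02  6.51476e+01]
rear -120.1
```

```bash
python3 -c "
from h import *
where();print(arm.sign_off())"
```

```text
t 26.35 X -104.4 Y -0.8 z 62.0 yaw -167.77 F -6.9 -1.1 4.6 w 0.0239 ztool [-0.0997 -0.061  -0.9932]
the job is handed in; nothing more can be done
None
```

I closed the gap with two dark shim plates on the tall bar and handed the job in at 26.4 s. The gripper still holds the top plate with a light push of about 7 N. The two spare plates and the other things were left alone.

**What the last checks showed:**
- **Home:** both plates' rear ends are about 120 mm from the stop face. The top plate did not move when the push rose from 12 to 19 N.
- **Height:** the top plate's upper face is at about 66 mm. The foot reads 3–4 mm higher than when it hung; 4 mm was expected. That reading comes from only a few noisy depth pixels.

**What went wrong or disagreed:**
- **First push jammed:** the first push of plate 2 jammed at 43 N, because the arm sank and pressed down. I backed off and pushed again with a slight upward bias, and it went in at about 18 N.
- **Top plate not perfectly flat:** it still reads about 1.3° of sideways roll, because the tool tilted about 6° during the pushes. Relaxing the grip to 25 N did not change this.
- **Bars skewed:** both bars lie about 8° off the stand's axis, although they are described as parallel. I aligned the plates with the foot and stop instead.

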